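Put the setting-up tools back into their foam inserts

ROBOT

A 6-joint arm with a two-finger parallel gripper is mounted at the origin on a cart in front of the work surface, level with it; the furniture and walls round the work are solid. World frame = base frame: x ahead of the robot, y to its left, z up, the work surface at z = 0. Lengths are in m, angles in rad, forces in N, time in s.
With the tool pointing down it reaches from about 0.25 to 0.775 m from the base axis. Payload 4 kg.
Tool frame: the origin (TCP) lies midway between the tips of the shut fingers; the grasp point (between the pads) lies 19 mm behind it; z points along the fingers, y is the line along which they close (so a half turn about z gives the same grasp; the last joint's range is limited). The gripper opens to 94 mm and grips with 3 to 60 N. Pads are 16 mm wide; open, the fingers measure 119 mm over their backs; the gripper's body (75 mm by 177 mm) begins 78 mm behind the grasp point.
Start: joints at [-1.32, 0.087, 1.371, -0, 1.684, -0.103], TCP at [0.191, -0.516, 0.206] pointing down, gripper open.
Joint ranges: [-3.1, 3.1], [-0.76, 2.03], [0.27, 2.55], [-1.08, 4.22], [0.17, 2.65], [-2.57, 2.57]. Speed limits (rad/s): [2.79, 2.79, 3.14, 3.14, 3.14, 3.14].

INTERFACE

Orientations are given as [roll, pitch, yaw] about the fixed x, y, z axes, in that order (R = Rz(yaw) Ry(pitch) Rx(roll)).
In Python, from bench import robot gives the robot as it stands.
- The arm moves only by the tool servo_tool, never from a script. Its argument "moves" is a list of rows, each a list of 5 numbers: the shift along the tool's x, y, z in units of 25 mm (1.0 is 25 mm), then the turn about the tool's z in units of 6 degrees (1.0 is 6 degrees), then the closure, from 0 (fully open) to 1 (shut). In form: [[dx, dy, dz, yaw, gripper], ...]. A call has 1 to 10 rows; each row is the pose to reach, as a shift and turn from the pose commanded when the call began, along the tool's axes at that moment; what a row does not reach only later rows make up. A row lasts 1/12 s, in which the tool goes at most 41.7 mm and 7.16 degrees, less where a joint would pass 70% of its speed; a pose out of reach is approached as far as the arm can. A call with a gripper value outside its range is refused whole. The fingers move at their own pace and stop on an object; the grip force is fixed at half the most. Time passes only in rows, so rows that repeat a pose let the fingers close. It gives the time, the measured TCP pose, the force, the opening and the grip force at its end, in the units of the state.
- robot.get_obs(): the state, without advancing time (a new reading comes with each control period).
- robot.snapshot(name): name is "scene" or "top" or "wrist"; returns a dict with "image" (384x512x3 uint8, blue, green, red), "fx", "fy", "cx", "cy" (pixels), "k1" (the pictures are not rectified: a ray, as slopes to the right and down, at radius r is drawn at 1 + k1 r^2 times it, then the intrinsics apply), "eye" and "orientation" of the camera in the world; the wrist camera has in their place "T_tool_cam" (4x4, takes a point from camera to tool coordinates, whose origin is the TCP and whose axes are the flange's). Camera axes: x right, y down, z forward; pixel columns grow to the right and rows downward; lengths in m; the calibration is good to about 2 mm. A picture is of the moment at which its call begins: read the wrist's pose just before it. There is no depth.
- robot.close_job(): hands the job in; it is judged then, once.
The state is a dict: "time": time; "joint_positions": joint angles; "qvel": joint speeds; "joint_torque": joint torques, N m; "tool_pos": TCP position; "ee_rot": TCP orientation; "wrist_force": force on the tool from outside, world axes, zero at the start; "wrist_torque": the same for the moment, N m; "width": finger opening in m; "finger_force": force on a finger pad.
Only numpy, scipy, OpenCV 4.12 (cv2) and the standard library are available. Lean on these libraries where they do the work, as an engineer would, in place of code of your own. Each camera call takes 0.05 s, during which the arm holds its last target. There are 200 camera calls.

TASK

The mill's setting-up tools are lying about on the bench: put the edge finder, the setting block, the dial gauge and the try square each back into the foam insert cut to its shape, flat and fully down in the cut-out. They are precision tools, so set them down rather than drop them, and carry them round the near side of the tall computer case that stands between tools and inserts. Leave the oil bottle and the parts jar standing where they are.

Things in the scene. Friction and masses are not known exactly. Their poses are not given: they have to be found in the camera images.
- edge_finder: edge finder, a plain slim steel pin 87 long, 10 wide, 10 high (mm), lying on the bench. Origin: centre of its underside; y runs along it, z up. Take it across x at its middle. 60 g.
- setting_block: 1-2-3 setting block, a steel block with rows of holes, 51 (x) by 76 (y) by 25 (z) mm, lying on the bench. Origin: centre of its underside, z up. Take it across x at its middle. 620 g.
- dial_gauge: dial gauge lying on its back on the bench (mm). Round case 56 in diameter, 23 high, centred at x = +16, y = +2 from the origin; thin stem towards -x to x = -54, its axis 13 above the underside; small lug to x = +54. Origin on the underside, z up. Take the case across y at x = +16. 150 g.
- try_square: engineer's try square lying flat on the bench (mm). Stock 17 wide (x -43 to -26), 75 long (y -38 to +38), 14 high; blade from the stock to x = +43 at y +20 to +38, 2 thick, 6 to 8 above the underside. Origin on the underside, at the centre of the outline, z up. Take the stock across x at x = -35, y = -4. 210 g.
- finder_insert: fixed foam block 16 high on a 6 thick mat; its light floor, 6 above its underside, shows in a slim slot, for the edge finder (either way round). A 44 wide, equally deep finger channel crosses the grey foam to both sides. Origin: underside, straight below the seated tool's origin; axes as the tool's (mm). Block 60 x 114, slot 22 (x) x 100 (y); channel along x.
- block_insert: fixed foam block 16 high on a 6 thick mat; its light floor, 6 above its underside, shows in a broad rectangle, for the setting block (either way round). A 44 wide, equally deep finger channel crosses the grey foam to both sides. Origin: underside, straight below the seated tool's origin; axes as the tool's (mm). Block 80 x 104, cut-out 63 (x) x 88 (y); channel along x.
- dial_insert: fixed foam block 16 high on a 6 thick mat; its light floor, 6 above its underside, shows in a disc with a stem, for the dial gauge. A 44 wide, equally deep finger channel crosses the grey foam to both sides. Origin: underside, straight below the seated tool's origin; axes as the tool's (mm). Block 131 x 84, disc 70 at x = +16, y = +2, stem to x = -61; channel along y at x = +16.
- square_insert: fixed foam block 16 high on a 6 thick mat; its light floor, 6 above its underside, shows in an L, for the try square. A 44 wide, equally deep finger channel crosses the grey foam to both sides. Origin: underside, straight below the seated tool's origin; axes as the tool's (mm). Block 110 x 100; L: x -49 to -20, y +-43, and to x = +49, y +14 to +43; channel along x at y = -4.
- oil_bottle: bystander: white plastic bottle with a red spout, 47 mm across, 150 mm tall, standing to the left of the mat. Origin: centre of its underside.
- parts_jar: bystander: clear jar with a black lid, 58 mm across, 77 mm tall, standing behind the loose tools, right of the tall computer case (0.46 m tall, front face at x = 0.62 m, y -0.06 to +0.18 m; a flat case 33 mm high lies before it). Origin: centre of its underside.

How it is judged:
At the end, for the whole second after the job is handed in: All four tools lie flat, at rest and released in their own inserts: origin within 12 mm (horizontally) of the insert's, underside at most 3.5 mm above the cut-out's floor, axes within 0.2 rad of the insert's, tilt under 0.12 rad. Bottle and jar moved less than 30 mm (horizontal distance between edge_finder and finder_insert below 0.012 m and z of edge_finder in the frame of finder_insert between 0.003 and 0.0095 m and angle between the x axis of edge_finder and the x axis of finder_insert, either way round below 0.2 rad and angle between each of edge_finder, setting_block, dial_gauge, try_square's own z axis and vertical below 0.12 rad and linear speed of each of edge_finder, setting_block, dial_gauge, try_square below 0.02 m/s and angular speed of each of edge_finder, setting_block, dial_gauge, try_square below 0.2 rad/s and horizontal distance between setting_block and block_insert below 0.012 m and z of setting_block in the frame of block_insert between 0.003 and 0.0095 m and angle between the x axis of setting_block and the x axis of block_insert, either way round below 0.2 rad and horizontal distance between dial_gauge and dial_insert below 0.012 m and z of dial_gauge in the frame of dial_insert between 0.003 and 0.0095 m and angle between the x axis of dial_gauge and the x axis of dial_insert, either way round below 0.2 rad and horizontal distance between try_square and square_insert below 0.012 m and z of try_square in the frame of square_insert between 0.003 and 0.0095 m and angle between the x axis of try_square and the x axis of square_insert, either way round below 0.2 rad and distance of each of oil_bottle, parts_jar from where it was at the start of the episode below 0.03 m); the robot touches nothing.
It fails at once if the oil bottle or the parts jar was shifted or knocked over (distance of any of oil_bottle, parts_jar from where it was at the start of the episode above 0.03 m or angle between any of oil_bottle, parts_jar's own z axis and vertical above 0.5 rad).
It fails at once if a tool was dropped from more than about 3 cm ((contact force between edge_finder and anything else below 0.02 N and linear speed of edge_finder above 0.75 m/s) or (contact force between setting_block and anything else below 0.02 N and linear speed of setting_block above 0.75 m/s) or (contact force between dial_gauge and anything else below 0.02 N and linear speed of dial_gauge above 0.75 m/s) or (contact force between try_square and anything else below 0.02 N and linear speed of try_square above 0.75 m/s)).
It also fails if it takes over 141 s, if anything falls off the work surface, if the arm or the gripper's body presses on something with over 40 N, if the wrist force passes 120 N, or if a joint passes its speed limit or range.

## Working session

There is one attempt and no reset: what is moved stays moved. The work goes in short steps, Python scripts to look and compute and a tool call to move; the robot and the scene stay as the last step left them, time stands still between calls to the robot, and variables do not carry over. Pictures are saved under pics/ and viewed, at most 18 in all, crops included, and the job is handed in when it is done.

Besides the shell and the picture viewer there is one more tool, called after "Emit:" as name(argument=value, ...), one argument or row to a line, values as JSON. servo_tool: Moves the arm, as the interface text tells. Its arguments: {"type":"object","properties":{"moves":{"type":"array"}},"required":["moves"]}

```bash
ls; mkdir -p pics; python3 - <<'E'
from bench import robot
import cv2
o=robot.get_obs(); print(o)
for n in("scene","top","wrist"):
    s=robot.snapshot(n); cv2.imwrite(f"pics/{n}0.png",s["image"]); print(n,{k:v for k,v in s.items() if k!="image"})
E
```

```text
pics
{'time': 0.0, 'joint_positions': array([-1.32009965e+00,  8.79269879e-02,  1.37222866e+00,  1.27656406e-05,
        1.68358983e+00, -1.03126156e-01]), 'qvel': array([ 0.00115504, -0.00090438,  0.00078967,  0.00051272,  0.00106791,
       -0.00012674]), 'joint_torque': array([-2.02458350e-04, -3.40172195e+01, -3.02431297e+01,  7.16592162e-02,
        3.27267358e-02, -1.90378614e-04]), 'tool_pos': array([ 0.19041912, -0.51540913,  0.20433247]), 'ee_rot': array([-3.13945258e+00, -2.34238841e-04,  3.53824005e-01]), 'wrist_force': array([-0.35451391, -0.95672517,  0.51001401]), 'wrist_torque': array([ 0.04115722, -0.00714718, -0.00745325]), 'finger_force': 0.0, 'width': 0.09410339416591539}
scene {'fx': 403.76967315126404, 'fy': 403.76967315126404, 'cx': 255.16402293901223, 'cy': 191.181269605577, 'k1': -0.1458038504723924, 'eye': array([-0.38073605,  0.82606093,  1.09898764]), 'orientation': array([-2.28120119,  0.01650364, -2.31107773])}
top {'fx': 422.6789088146019, 'fy': 422.6789088146019, 'cx': 261.5509718776658, 'cy': 186.85645772732812, 'k1': -0.10918767069084877, 'eye': array([0.31744356, 0.0223422 , 1.3569587 ]), 'orientation': array([-2.96399042,  0.00300455, -1.58624798])}
wrist {'fx': 308.5473573021965, 'fy': 308.5473573021965, 'cx': 253.77609741669926, 'cy': 189.5675784258795, 'k1': -0.0619996421385808, 'T_tool_cam': array([[ 1.64821062e-04, -9.73683749e-01, -2.27903336e-01,
         6.66517364e-02],
       [ 9.99999913e-01,  2.47545475e-04, -3.34395978e-04,
         2.45082034e-04],
       [ 3.82012369e-04, -2.27903261e-01,  9.73683705e-01,
        -1.80225997e-01],
       [ 0.00000000e+00,  0.00000000e+00,  0.00000000e+00,
         1.00000000e+00]])}
```

View pics/top0.png

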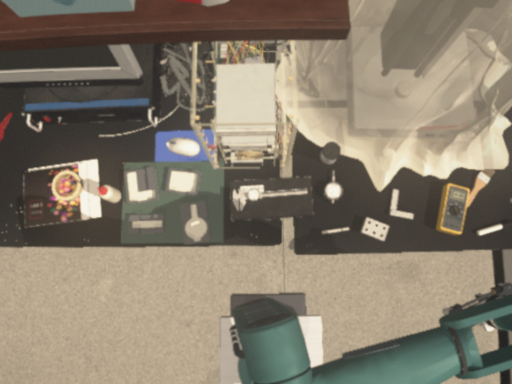

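View pics/scene0.png

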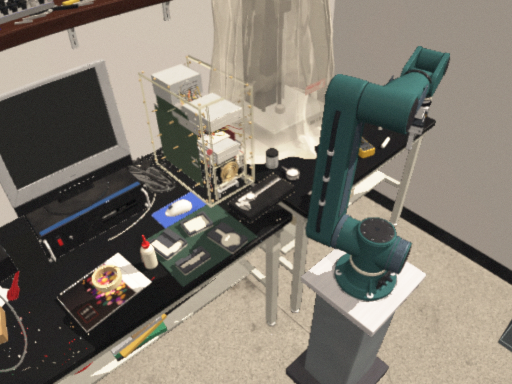

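The top view shows the inserts on the green mat: square (142,184), block (182,181), finder (146,222) and dial (195,222). The tools are dial (333,188), finder (335,231), block (375,229) and square (400,207). The jar is at (330,152) and the bottle at (108,193).

```bash
cat > h.py <<'E'
from bench import robot
import cv2, numpy as np
from scipy.spatial.transform import Rotation as R
def snap(n):
    o=robot.get_obs(); s=robot.snapshot(n)
    if n=="wrist":
        T=np.eye(4); T[:3,:3]=R.from_euler('xyz',o['ee_rot']).as_matrix(); T[:3,3]=o['tool_pos']; T=T@s['T_tool_cam']
    else:
        T=np.eye(4); T[:3,:3]=R.from_euler('xyz',s['orientation']).as_matrix(); T[:3,3]=s['eye']
    s['T']=T; s['K']=np.array([[s['fx'],0,s['cx']],[0,s['fy'],s['cy']],[0,0,1.]]); s['D']=np.array([s['k1'],0,0,0.])
    return s
def toplane(s,px,z):
    p=cv2.undistortPoints(np.float64(px).reshape(-1,1,2),s['K'],s['D']).reshape(-1,2)
    d=np.c_[p,np.ones(len(p))]@s['T'][:3,:3].T; e=s['T'][:3,3]
    return (e+d*((z-e[2])/d[:,2])[:,None])
def ortho(s,z,x0,x1,y0,y1,ppm=1000):
    # resample view on plane z; up=+x, left=+y. pixel (c,r): x=x1-r/ppm, y=y1-c/ppm
    X,Y=np.meshgrid(np.arange(x1,x0,-1/ppm),np.arange(y1,y0,-1/ppm),indexing='ij')
    P=np.c_[X.ravel(),Y.ravel(),np.full(X.size,z)]
    Ti=np.linalg.inv(s['T']); uv=cv2.projectPoints(P,cv2.Rodrigues(Ti[:3,:3])[0],Ti[:3,3],s['K'],s['D'])[0].reshape(*X.shape,2).astype(np.float32)
    return cv2.remap(s['image'],uv[...,0],uv[...,1],cv2.INTER_LINEAR)
E
python3 - <<'E'
from h import *
s=snap("top")
for n,p,z in[("sq_ins",(142,184),.016),("blk_ins",(182,181),.016),("fin_ins",(146,222),.016),("dial_ins",(195,222),.016),("dial",(333,188),.02),("fin",(335,231),.01),("blk",(375,229),.025),("sq",(400,207),.01),("jar",(330,152),.077),("bottle",(108,193),.1),("flatcase1",(232,218),.033),("flatcase2",(313,178),.033),("edge",(300,250),0)]: print(n,toplane(s,[p],z)[0].round(3))
a=cv2.resize(s['image'][140:260,110:250],None,fx=4,fy=4,interpolation=cv2.INTER_CUBIC)
b=cv2.resize(s['image'][140:260,290:430],None,fx=4,fy=4,interpolation=cv2.INTER_CUBIC)
cv2.imwrite("pics/crop.png",np.vstack([a,b])[:, :][:960][:, :560] if 0 else cv2.resize(np.hstack([a,b]),(800,343)))
E
```

```text
sq_ins [0.574 0.412 0.016]
blk_ins [0.582 0.281 0.016]
fin_ins [0.45  0.395 0.016]
dial_ins [0.448 0.237 0.016]
dial [ 0.55  -0.207  0.02 ]
fin [ 0.412 -0.209  0.01 ]
blk [ 0.415 -0.335  0.025]
sq [ 0.486 -0.426  0.01 ]
jar [ 0.655 -0.193  0.077]
bottle [0.531 0.493 0.1  ]
flatcase1 [0.457 0.117 0.033]
flatcase2 [ 0.581 -0.142  0.033]
edge [ 0.355 -0.097  0.   ]
```

View pics/crop.png

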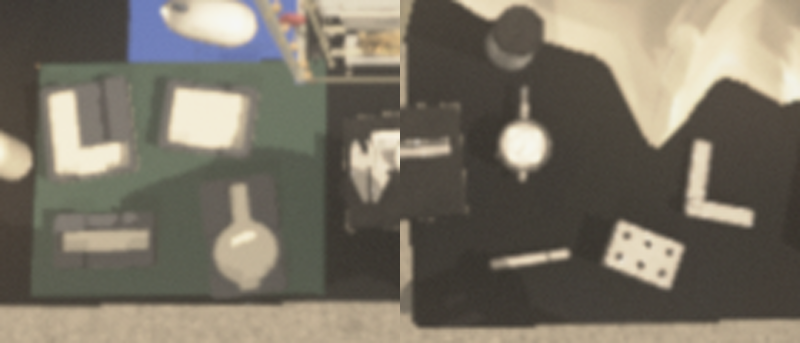

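The crop shows the square's blade pointing up (+x) with its stock to the right, both on the bench and in the insert. The dial's stem points up in both places. The finder and the block lie roughly sideways. I'll move over the tools for a close wrist view.

Emit:
servo_tool(
  moves=[
    [6.5,-2,-2.4,-6,0],
    [13,-4,-2.4,-11.6,0],
    [13,-4,-2.4,-11.6,0],
    [13,-4,-2.4,-11.6,0],
    [13,-4,-2.4,-11.6,0],
    [13,-4,-2.4,-11.6,0],
    [13,-4,-2.4,-11.6,0],
    [13,-4,-2.4,-11.6,0],
    [13,-4,-2.4,-11.6,0],
    [13,-4,-2.4,-11.6,0],
  ],
)

```text
time: 1.03
tool_pos: [0.4636, -0.3068, 0.2658]
ee_rot: [3.14, -0.0, 1.58]
wrist_force: [0.8, -0.3, -0.1]
width: 0.0941
finger_force: 0.0
```

Emit:
servo_tool(
  moves=[
    [0,0,0,0,0],
    [0,0,0,0,0],
    [0,0,0,0,0],
    [0,0,0,0,0],
    [0,0,0,0,0],
    [0,0,0,0,0],
  ],
)

```text
time: 1.53
tool_pos: [0.4603, -0.31, 0.2655]
ee_rot: [-3.142, 0.0, 1.567]
wrist_force: [1.1, -0.5, -0.4]
width: 0.094
finger_force: 0.0
```

```bash
python3 - <<'E'
from h import *
o=robot.get_obs(); print(o['tool_pos'],o['ee_rot'],o['joint_positions'])
s=snap("wrist"); cv2.imwrite("pics/w1.png",s['image']); np.save("w1.npy",s,allow_pickle=True)
im=ortho(s,0.0,.3,.72,-.56,-.1,1500); cv2.imwrite("pics/o1.png",im); print(im.shape)
E
```

```text
[ 0.46031461 -0.30999935  0.2654564 ] [-3.14153993e+00  4.71715714e-05  1.56683499e+00] [-6.94805911e-01  9.48051924e-02  1.24478871e+00 -7.18597900e-05
  1.80200933e+00 -6.90861041e-01]
(630, 691, 3)
```

View pics/w1.png

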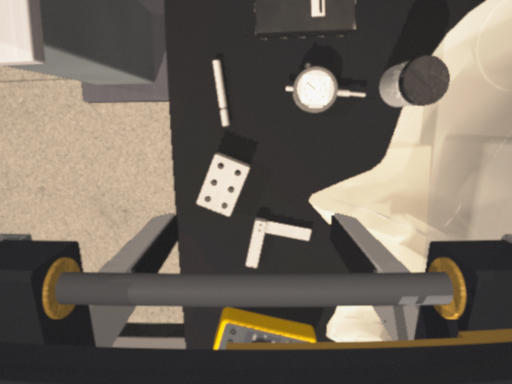

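The wrist view (right = +x, up = +y) shows the finder at (221,93), block (223,185), dial (315,89) with its stem to +x, square with corner (258,220), and jar (417,82). Next I'll measure the poses.

```bash
cat >> h.py <<'E'
def blobs(s,thr,roi,amin=60,k=0):
    g=cv2.cvtColor(s['image'],cv2.COLOR_BGR2GRAY); m=np.zeros_like(g); x0,y0,x1,y1=roi
    m[y0:y1,x0:x1]=(g[y0:y1,x0:x1]>thr)*255
    if k: m=cv2.morphologyEx(m,cv2.MORPH_OPEN,cv2.getStructuringElement(cv2.MORPH_ELLIPSE,(k,k)))
    return [c for c in cv2.findContours(m,cv2.RETR_EXTERNAL,cv2.CHAIN_APPROX_NONE)[0] if cv2.contourArea(c)>amin],m
def rect(P):
    r=cv2.minAreaRect(np.float32(P[:,:2]*1000)); b=cv2.boxPoints(r); e=[b[1]-b[0],b[2]-b[1]]; e.sort(key=np.linalg.norm)
    return np.array(r[0])/1000,[np.linalg.norm(v) for v in e],np.degrees(np.arctan2(e[1][1],e[1][0]))%180  # centre, (short,long) mm, heading of long side
E
python3 - <<'E'
from h import *
s=np.load("w1.npy",allow_pickle=True).item()
for n,roi,z in[("fin",(200,50,240,135),.005),("blk",(190,148,255,222),.025),("sq",(240,214,318,272),.011),("dial",(282,55,372,125),.02),("diskonly",(282,55,372,125),.021)]:
    for thr in(110,150):
        C,m=blobs(s,thr,roi,k=13 if n=="diskonly" else 0)
        for c in C:
            P=toplane(s,c.reshape(-1,2),z); print(n,thr,rect(P))
            if n=="sq":
                h=cv2.approxPolyDP(cv2.convexHull(np.float32(P[:,:2]*1000)),3,True); print(h.reshape(-1,2))
            if n=="diskonly": (c0,r0)=cv2.minEnclosingCircle(np.float32(P[:,:2]*1000)); print(c0,r0,np.mean(P,0))
            if n=="dial":
                q=P[np.argmax(P[:,0])],P[np.argmin(P[:,0])]; print(q)
# jar
print("jar base guess",toplane(s,[(395,95),(425,82)],.077))
E
```

```text
fin 110 (array([ 0.41563464, -0.21109001]), [np.float32(10.8059845), np.float32(89.27848)], np.float32(97.21857))
fin 150 (array([ 0.41532007, -0.21062704]), [np.float32(8.932273), np.float32(87.92306)], np.float32(97.40445))
blk 110 (array([ 0.41686511, -0.33628299]), [np.float32(53.054276), np.float32(79.49868)], np.float32(67.34338))
blk 150 (array([ 0.41689786, -0.33651462]), [np.float32(51.699753), np.float32(77.41549)], np.float32(67.370964))
sq 110 (array([ 0.49679364, -0.43639645]), [np.float32(79.8959), np.float32(87.59764)], np.float32(168.2327))
[[ 447.11273 -465.04364]
 [ 464.05014 -468.4834 ]
 [ 542.6363  -424.24472]
 [ 546.5149  -408.24283]
 [ 464.20663 -390.53116]]
sq 150 (array([ 0.49701355, -0.4363107 ]), [np.float32(77.95779), np.float32(86.07663)], np.float32(168.55031))
[[ 448.6533  -465.04758]
 [ 464.05014 -468.4834 ]
 [ 542.6363  -424.24472]
 [ 545.01154 -408.2327 ]
 [ 464.20343 -392.08908]]
dial 110 (array([ 0.55401007, -0.21427364]), [np.float32(59.326313), np.float32(98.937744)], np.float32(151.10669))
(array([ 0.61059458, -0.21412451,  0.02      ]), array([ 
[... 294 characters left out ...]
), [np.float32(50.09382), np.float32(52.057545)], np.float32(0.19279763))
(array([ 0.56959528, -0.20542666,  0.02      ]), array([ 0.51752955, -0.20308963,  0.02      ]))
diskonly 110 (array([ 0.54247504, -0.20815776]), [np.float32(57.400757), np.float32(58.382496)], np.float32(46.508244))
(542.2533569335938, -208.84120178222656) 30.43872833251953 [ 0.54237364 -0.20781629  0.021     ]
diskonly 150 (array([ 0.54283923, -0.2065619 ]), [np.float32(49.975674), np.float32(50.841076)], np.float32(0.33429253))
(543.3822631835938, -206.28231811523438) 26.268451690673828 [ 0.54288477 -0.2064605   0.021     ]
jar base guess [[ 0.62628867 -0.21774069  0.077     ]
 [ 0.66108628 -0.2024573   0.077     ]]
```

```bash
cat > go.py <<'E'
import sys; from h import *
# usage: go.py x y z yawdeg : shift/turn in move units from the measured pose
x,y,z,w=map(float,sys.argv[1:5]); o=robot.get_obs(); M=R.from_euler('xyz',o['ee_rot']).as_matrix()
d=M.T@(np.array([x,y,z])-o['tool_pos'])/.025; t=-((w-np.degrees(o['ee_rot'][2])+180)%360-180)/6
print(np.append(d,t).round(2), o['tool_pos'].round(4), np.degrees(o['ee_rot'][2]).round(1), round(o['width'],4), round(o['time'],1))
E
python3 go.py .4155 -.211 .003 97.3; python3 - <<'E'
from h import *
s=np.load("w1.npy",allow_pickle=True).item()
print(toplane(s,[(257,36),(356,33)],0.0), toplane(s,[(257,30),(356,27)],0.033))
E
```

```text
[ 3.95 -1.81 10.5  -1.25] [ 0.4604 -0.3099  0.2655] 89.8 0.0938 1.6
[[ 0.46621966 -0.13578038  0.        ]
 [ 0.60039334 -0.13101859  0.        ]] [[ 0.46590496 -0.13672609  0.033     ]
 [ 0.58978688 -0.13228054  0.033     ]]
```

Emit:
servo_tool(
  moves=[
    [2,-1,2,-0.6,0.5],
    [3.95,-1.81,4,-1.25,0.5],
    [3.95,-1.81,6,-1.25,0.5],
    [3.95,-1.81,8,-1.25,0.5],
    [3.95,-1.81,9,-1.25,0.5],
    [3.95,-1.81,9,-1.25,0.5],
    [3.95,-1.81,9.6,-1.25,0.5],
    [3.95,-1.81,10.1,-1.25,0.5],
    [3.95,-1.81,10.3,-1.25,0.5],
    [3.95,-1.81,10.4,-1.25,0.5],
  ],
)

```text
time: 2.42
tool_pos: [0.4152, -0.2106, 0.0047]
ee_rot: [-3.14, -0.001, 1.699]
wrist_force: [-0.0, -0.2, 1.0]
width: 0.0469
finger_force: 0.0
```

Emit:
servo_tool(
  moves=[
    [0,0,0,0,0.5],
    [0,0,0,0,0.5],
    [0,0,0,0,0.5],
  ],
)

```text
time: 2.67
tool_pos: [0.4169, -0.2116, 0.0071]
ee_rot: [3.139, 0.002, 1.699]
wrist_force: [0.4, 0.4, -1.4]
width: 0.047
finger_force: 0.0
```

```bash
python3 go.py .4155 -.211 .003 97.3
```

```text
[ 0.03 -0.05  0.16  0.01] [ 0.4169 -0.2116  0.0071] 97.4 0.047 2.7
```

Emit:
servo_tool(
  moves=[
    [0,0,0.1,0,0.5],
    [0,0,0.1,0,0.5],
    [0,0,0.1,0,1],
    [0,0,0.1,0,1],
    [0,0,0.1,0,1],
    [0,0,0.1,0,1],
    [0,0,0.1,0,1],
    [0,0,0.1,0,1],
    [0,0,0.1,0,1],
    [0,0,0.1,0,1],
  ],
)

```text
time: 3.5
tool_pos: [0.4157, -0.2107, 0.003]
ee_rot: [-3.142, 0.0, 1.699]
wrist_force: [0.1, -0.7, -0.0]
width: 0.0096
finger_force: 30.0
```

Emit:
servo_tool(
  moves=[
    [0,0,0,0,1],
    [0,0,0,0,1],
    [0,0,-0.5,0,1],
    [0,0,-1.5,0,1],
    [0,0,-3,0,1],
    [0,0,-4.5,0,1],
    [0,0,-6,0,1],
    [0,0,-7,0,1],
    [0,0,-7,0,1],
    [0,0,-7,0,1],
  ],
)

```text
time: 4.33
tool_pos: [0.4165, -0.2112, 0.1795]
ee_rot: [3.139, 0.003, 1.699]
wrist_force: [-0.4, 0.9, -1.6]
width: 0.0096
finger_force: 30.0
```

```bash
python3 go.py .44 .20 .25 95
```

```text
[16.19  3.05 -2.85  0.4 ] [ 0.4165 -0.2112  0.1795] 97.4 0.0096 4.3
```

Emit:
servo_tool(
  moves=[
    [1.6,0.2,-2,0.4,1],
    [3.2,0.2,-3,0.4,1],
    [4.8,0.2,-3.5,0.4,1],
    [6.4,0.2,-3.5,0.4,1],
    [8,0.2,-3.5,0.4,1],
    [9.6,0.2,-3.5,0.4,1],
    [11.2,0.2,-3.5,0.4,1],
    [12.8,0.2,-3.5,0.4,1],
    [14.4,0.6,-3.5,0.4,1],
    [16,2,-3.5,0.4,1],
  ],
)

```text
time: 5.17
tool_pos: [0.3997, 0.1723, 0.2638]
ee_rot: [-3.138, 0.0, 1.66]
wrist_force: [1.6, -0.6, -0.3]
width: 0.0093
finger_force: 30.0
```

Emit:
servo_tool(
  moves=[
    [1,0.7,0,0.8,1],
    [2,1,0,0.8,1],
    [2.6,1,0,0.8,1],
    [2.6,1,0,0.8,1],
    [2.6,1,0,0.8,1],
    [2.6,1,0,0.8,1],
    [2.6,1,0,0.8,1],
    [2.6,1,0,0.8,1],
  ],
)

```text
time: 5.83
tool_pos: [0.4219, 0.2359, 0.2654]
ee_rot: [3.142, 0.0, 1.572]
wrist_force: [-0.4, 0.1, -1.2]
width: 0.0098
finger_force: 30.0
```

```bash
python3 - <<'E'
from h import *
o=robot.get_obs(); print(o['tool_pos'],o['ee_rot'])
s=snap("wrist"); cv2.imwrite("pics/w2.png",s['image']); np.save("w2.npy",s,allow_pickle=True)
E
```

```text
[0.42187773 0.23590257 0.26536684] [3.14155440e+00 3.47929223e-04 1.57210063e+00]
```

View pics/w2.png

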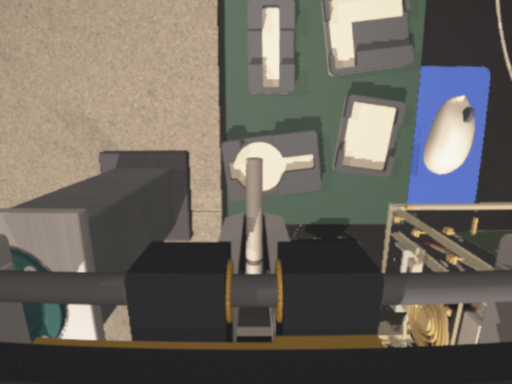

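The insert view shows the finder slot (271,45), square insert (365,35) cut off at the top, block insert (369,135), and dial insert with its disc at (258,166) and stem to +x. I'll move another 95 mm in +y to see them all.

Emit:
servo_tool(
  moves=[
    [1,0.3,0,0,1],
    [2,0.6,0,0,1],
    [3,1,0,0,1],
    [3.8,1.2,0,0,1],
    [3.8,1.2,0,0,1],
    [3.8,1.2,0,0,1],
    [3.8,1.2,0,0,1],
    [3.8,1.2,0,0,1],
    [3.8,1.2,0,0,1],
  ],
)

```text
time: 6.63
tool_pos: [0.4516, 0.331, 0.266]
ee_rot: [3.141, -0.0, 1.572]
wrist_force: [0.4, -0.2, -0.4]
width: 0.0095
finger_force: 30.0
```

```bash
python3 - <<'E'
from h import *
o=robot.get_obs(); print(o['tool_pos'],o['ee_rot'],o['qvel'].round(3))
s=snap("wrist"); cv2.imwrite("pics/w3.png",s['image']); np.save("w3.npy",s,allow_pickle=True)
E
```

```text
[0.45163156 0.33104114 0.26603615] [ 3.14074610e+00 -1.21026875e-04  1.57248935e+00] [ 0.001 -0.    -0.003 -0.    -0.001  0.001]
```

View pics/w3.png

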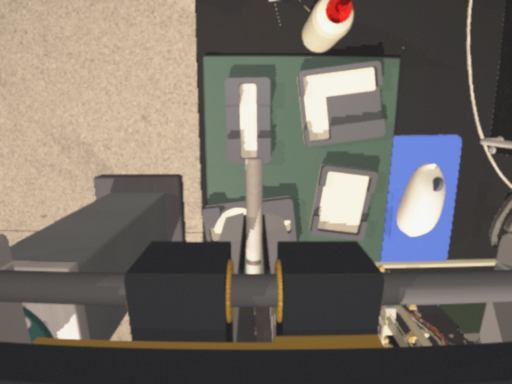

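The square insert (342,103), block insert (343,200), finder slot (249,117) and bottle base near (320,42) are now all in view. I'll measure them, using w2 for the finder slot and dial insert.

```bash
python3 - <<'E'
from h import *
for f,n,roi in[("w2","fin",(255,3,290,92)),("w3","fin",(232,80,264,158)),("w2","blk",(335,95,400,175)),("w3","blk",(318,162,372,236)),("w3","sq",(298,62,386,142)),("w2","dial",(230,138,320,194))]:
    s=np.load(f+".npy",allow_pickle=True).item()
    C,m=blobs(s,135,roi)
    for c in C:
        P=toplane(s,c.reshape(-1,2),.017); print(f,n,rect(P),c.reshape(-1,2).min(0),c.reshape(-1,2).max(0))
        if n=="sq": print(cv2.approxPolyDP(cv2.convexHull(np.float32(P[:,:2]*1000)),4,True).reshape(-1,2), "contour",cv2.approxPolyDP(np.float32(P[:,:2]*1000),5,True).reshape(-1,2).tolist())
s=np.load("w3.npy",allow_pickle=True).item()
print("bottle base/edges",toplane(s,[(304,35),(340,45),(318,50)],0.0), "spout",toplane(s,[(340,8)],.15))
g=ortho(s,.017,.36,.66,.17,.54,1500); 
g2=ortho(np.load("w2.npy",allow_pickle=True).item(),.017,.36,.66,.17,.43,1500)
cv2.imwrite("pics/o3.png",np.hstack([g,g2])[:, :945] if 0 else cv2.resize(np.hstack([g,g2]),None,fx=.84,fy=.84)); print(g.shape,g2.shape)
E
```

```text
w2 fin (array([0.44432382, 0.39219986]), [np.float32(24.653294), np.float32(98.16309)], np.float32(90.301)) [261   7] [280  86]
w3 fin (array([0.44425354, 0.3946701 ]), [np.float32(41.511333), np.float32(102.90782)], np.float32(90.08146)) [232  80] [263 157]
w2 blk (array([0.58017834, 0.27809149]), [np.float32(65.16513), np.float32(87.77404)], np.float32(82.96166)) [343 101] [395 169]
w3 blk (array([0.58070642, 0.27839767]), [np.float32(66.42609), np.float32(87.82036)], np.float32(82.695206)) [318 171] [369 232]
w3 sq (array([0.5666969 , 0.41551086]), [np.float32(91.926346), np.float32(105.247025)], np.float32(5.7310977)) [299  66] [376 141]
[[609.8493  465.71338]
 [513.8513  454.0901 ]
 [518.7997  381.97495]
 [530.454   365.67938]
 [555.2887  369.94897]
 [617.4455  436.17142]] contour [[609.8493041992188, 465.71337890625], [513.851318359375, 454.090087890625], [518.7996826171875, 381.9749450683594], [518.9353637695312, 419.24591064453125], [530.4539794921875, 365.67938232421875], [555.2886962890625, 369.948974609375], [551.2164306640625, 424.7737731933594], [617.4454956054688, 436.1714172363281]]
w2 dial (array([0.44461874, 0.24257028]), [np.float32(71.33913), np.float32(114.04581)], np.float32(29.576603)) [230 141] [313 193]
bottle base/edges [[0.52031756 0.50722429 0.        ]
 [0.56994702 0.49508121 0.        ]
 [0.54002099 0.48811295 0.        ]] spout [[0.529072   0.49343388 0.15      ]]
(451, 555, 3) (451, 390, 3)
```

View pics/o3.png

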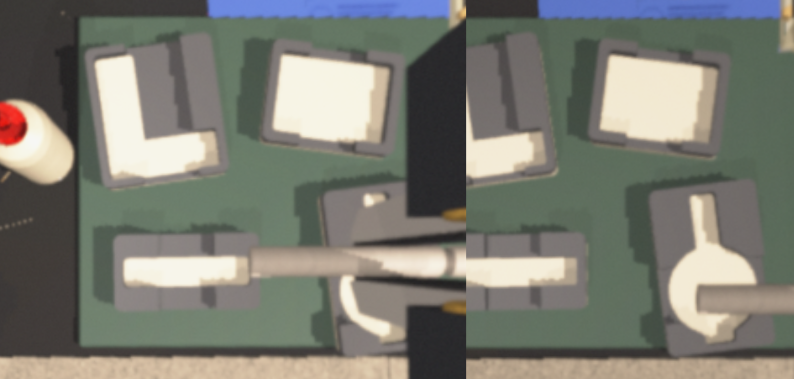

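```bash
python3 go.py .4443 .392 .05 90;python3 go.py .4443 .392 .016 90
```

```text
[ 2.43 -0.3   8.64  0.02] [0.4516 0.3312 0.266 ] 90.1 0.0091 6.7
[ 2.43 -0.3  10.    0.02] [0.4516 0.3312 0.266 ] 90.1 0.0091 6.7
```

Emit:
servo_tool(
  moves=[
    [1.2,-0.3,1,0,1],
    [2.43,-0.3,2.5,0,1],
    [2.43,-0.3,4,0,1],
    [2.43,-0.3,5.5,0,1],
    [2.43,-0.3,7,0,1],
    [2.43,-0.3,8,0,1],
    [2.43,-0.3,8.4,0,1],
    [2.43,-0.3,8.6,0,1],
    [2.43,-0.3,8.6,0,1],
    [2.43,-0.3,8.6,0,1],
  ],
)

```text
time: 7.52
tool_pos: [0.4453, 0.3935, 0.0528]
ee_rot: [3.138, -0.002, 1.573]
wrist_force: [0.3, 1.0, 0.8]
width: 0.0093
finger_force: 30.0
```

```bash
python3 go.py .4443 .392 .016 90; python3 - <<'E'
from h import *
s=snap("wrist"); cv2.imwrite("pics/w4.png",s['image'])
E
```

```text
[-0.06 -0.05  1.47  0.03] [0.4453 0.3935 0.0528] 90.2 0.0093 7.5
```

View pics/w4.png

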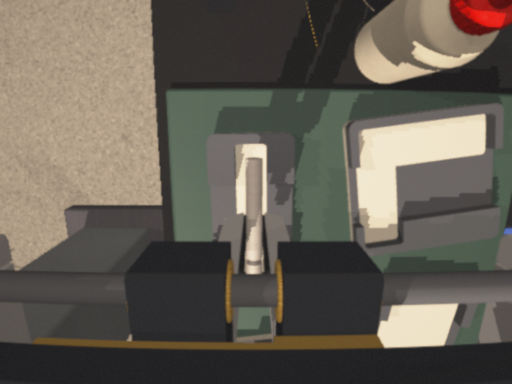

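The finder (column 254) sits centred over its slot (columns 236–266). I'll lower it now.

Emit:
servo_tool(
  moves=[
    [-0.05,-0.06,0.4,0,1],
    [-0.05,-0.06,0.8,0,1],
    [-0.05,-0.06,1.1,0,1],
    [-0.05,-0.06,1.3,0,1],
    [-0.05,-0.06,1.4,0,1],
    [-0.05,-0.06,1.45,0,1],
    [-0.05,-0.06,1.45,0,1],
    [-0.05,-0.06,1.45,0,1],
  ],
)

```text
time: 8.23
tool_pos: [0.4416, 0.3909, 0.015]
ee_rot: [-3.14, 0.002, 1.574]
wrist_force: [-2.8, -3.3, 6.1]
width: 0.01
finger_force: 30.0
```

```bash
python3 go.py .4443 .392 .015 90; python3 -c "
from h import *
print(robot.get_obs()['wrist_force'])"
```

```text
[ 0.04  0.11 -0.    0.03] [0.4416 0.3909 0.015 ] 90.2 0.01 8.2
[-2.84562255 -3.32464661  6.11805729]
```

Emit:
servo_tool(
  moves=[
    [0,0,0,0,0.6],
    [0,0,0,0,0.6],
    [0,0,0,0,0.6],
    [0,0,0,0,0.6],
    [0,0,-0.5,0,0.6],
    [0,0,-1.5,0,0.6],
    [0,0,-3,0,0.6],
    [0,0,-5,0,0.6],
    [0,0,-7,0,0.6],
    [0,0,-8,0,0.6],
  ],
)

```text
time: 9.07
tool_pos: [0.4421, 0.3913, 0.2171]
ee_rot: [3.141, -0.0, 1.574]
wrist_force: [-0.0, 0.3, -0.3]
width: 0.0378
finger_force: 0.0
```

Emit:
servo_tool(
  moves=[
    [-1,0,0,0,0.3],
    [-2,0,0,0,0.3],
    [-2.5,0,0,0,0.3],
    [-2.5,0,0,0,0.3],
    [-2.5,0,0,0,0.3],
    [-2.5,0,0,0,0.3],
  ],
)

```text
time: 9.57
tool_pos: [0.4423, 0.3296, 0.2136]
ee_rot: [-3.14, -0.0, 1.574]
wrist_force: [-0.1, 0.4, -0.3]
width: 0.066
finger_force: 0.0
```

```bash
python3 - <<'E'
from h import *
o=robot.get_obs(); print(o['tool_pos'],o['ee_rot'],o['qvel'].round(3))
s=snap("wrist"); cv2.imwrite("pics/w5.png",s['image']); np.save("w5.npy",s,allow_pickle=True)
E
```

```text
[0.4423488  0.32957559 0.21357321] [-3.14044410e+00 -1.07579472e-04  1.57398098e+00] [ 0.011  0.013 -0.007 -0.003  0.    -0.004]
```

View pics/w5.png

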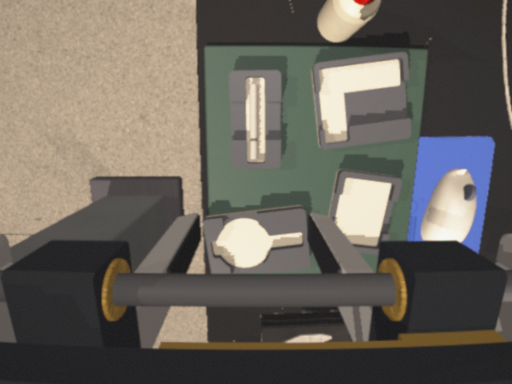

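The finder lies in its slot at (256,120). The dial insert is now clear, with its disc at (243,243) and stem end at (301,239).

```bash
python3 - <<'E'
from h import *
s=np.load("w5.npy",allow_pickle=True).item()
for thr in(150,175):
  for n,roi,k in[("dial",(205,205,312,278),0),("disc",(205,205,312,278),21),("blk",(328,170,398,248),0),("sq",(314,55,412,150),0)]:
    C,m=blobs(s,thr,roi,k=k)
    for c in C:
        P=toplane(s,c.reshape(-1,2),.017); print(thr,n,[np.round(v,4) for v in rect(P)])
        if n=="disc": c0,r0=cv2.minEnclosingCircle(np.float32(P[:,:2]*1000)); print("  circ",c0,r0,toplane(s,[(P*0+1)[0,:2]*0+c.reshape(-1,2).mean(0)],.017))
        if n=="dial": print("  tip pts",P[P[:,0]>P[:,0].max()-.012].mean(0), P[P[:,0]>P[:,0].max()-.030].mean(0),P[:,0].max())
        if n=="sq": print(cv2.approxPolyDP(np.float32(P[:,:2]*1000),5,True).reshape(-1,2).round(1).tolist())
C,m=blobs(s,110,(236,72,276,166)); 
E
python3 go.py .417 -.3365 .1 67.4
```

```text
150 dial [array([0.4461, 0.231 ]), array([ 70.3514, 110.1991], dtype=float32), np.float32(163.7697)]
  tip pts [0.50141845 0.2432152  0.017     ] [0.49279677 0.24216635 0.017     ] 0.5060900659818175
150 disc [array([0.4304, 0.2357]), array([65.2135, 69.087 ], dtype=float32), np.float32(135.6063)]
  circ (429.754638671875, 235.3668975830078) 36.787200927734375 [[0.42994202 0.23635447 0.017     ]]
150 blk [array([0.5802, 0.2785]), array([64.0683, 85.65  ], dtype=float32), np.float32(82.7951)]
150 sq [array([0.5695, 0.416 ]), array([85.8353, 98.4546], dtype=float32), np.float32(8.4072)]
[[609.9000244140625, 464.5], [518.5999755859375, 449.29998779296875], [531.9000244140625, 368.29998779296875], [555.0, 372.1000061035156], [550.4000244140625, 426.0], [614.7999877929688, 435.20001220703125]]
175 dial [array([0.4461, 0.2463]), array([ 69.1782, 100.1769], dtype=float32), np.float32(34.6755)]
  tip pts [0.49944616 0.24675386 0.017     ] [0.48968742 0.2454876  0.017     ] 0.5048420855542474
175 disc [array([0.4332, 0.2375]), array([58.8232, 69.0237], dtype=float32), np.float32(127.0504)]
  circ (431.33502197265625, 235.63134765625) 34.960453033447266 [[0.43215289 0.23727565 0.017     ]]
175 blk [array([0.5808, 0.2828]), array([62.7455, 75.7408], dtype=float32), np.float32(82.7745)]
175 sq [array([0.5695, 0.4164]), array([84.1003, 97.4409], dtype=float32), np.float32(8.1515)]
[[611.2999877929688, 462.29998779296875], [520.9000244140625, 449.29998779296875], [523.2999877929688, 395.6000061035156], [532.5999755859375, 377.8999938964844], [553.7000122070312, 373.29998779296875], [548.0999755859375, 424.79998779296875], [613.5999755859375, 435.20001220703125]]
[-26.64  -1.1    4.54   3.8 ] [0.4423 0.3297 0.2134] 90.2 0.0659 9.6
```

Emit:
servo_tool(
  moves=[
    [-1.5,0,-1,0,0.25],
    [-3,0,-1,0,0.25],
    [-4.6,0,-1,0,0.25],
    [-6.2,0,-1,0,0.25],
    [-7.8,0,-1,0,0.25],
    [-9.4,0,-1,0,0.25],
    [-11,0,-1,0,0.25],
    [-12.6,0,-1,0,0.25],
    [-14.2,0,-1,0,0.25],
    [-15.8,0,-1,0,0.25],
  ],
)

```text
time: 10.45
tool_pos: [0.4439, -0.0671, 0.239]
ee_rot: [-3.142, -0.0, 1.575]
wrist_force: [0.9, 0.4, -0.4]
width: 0.0708
finger_force: 0.0
```

Emit:
servo_tool(
  moves=[
    [-1.6,-0.2,0,1,0.25],
    [-3.2,-0.4,0,2,0.25],
    [-4.8,-0.6,0,3,0.25],
    [-6.4,-0.8,0,3.8,0.25],
    [-8,-1,0,3.8,0.25],
    [-9.6,-1.1,0,3.8,0.25],
    [-10.84,-1.1,1,3.8,0.25],
    [-10.84,-1.1,2.5,3.8,0.25],
    [-10.84,-1.1,4,3.8,0.25],
    [-10.84,-1.1,5,3.8,0.25],
  ],
)

```text
time: 11.28
tool_pos: [0.4163, -0.3361, 0.1095]
ee_rot: [-3.136, -0.003, 1.175]
wrist_force: [0.5, 0.2, -0.1]
width: 0.0704
finger_force: 0.0
```

```bash
python3 go.py .417 -.3365 .004 67.4
```

```text
[-0.01  0.05  4.22 -0.01] [ 0.4163 -0.3361  0.1095] 67.3 0.0704 11.3
```

Emit:
servo_tool(
  moves=[
    [0,0,1,0,0.25],
    [0,0,2,0,0.25],
    [0,0,3,0,0.25],
    [0,0,3.6,0,0.25],
    [0,0,4,0,0.25],
    [0,0,4.2,0,0.25],
    [0,0,4.2,0,0.25],
    [0,0,4.2,0,0.25],
    [0,0,4.2,0,0.25],
  ],
)

```text
time: 12.03
tool_pos: [0.4181, -0.3378, 0.0107]
ee_rot: [3.139, 0.001, 1.176]
wrist_force: [0.0, -0.7, 0.4]
width: 0.0703
finger_force: 0.0
```

```bash
python3 go.py .417 -.3365 .004 67.4
```

```text
[ 0.03 -0.06  0.27 -0.  ] [ 0.4181 -0.3378  0.0107] 67.4 0.0703 12.0
```

Emit:
servo_tool(
  moves=[
    [0.03,-0.05,0.22,0,0.25],
    [0.03,-0.05,0.22,0,0.25],
    [0.03,-0.05,0.22,0,0.25],
    [0.03,-0.05,0.22,0,1],
    [0.03,-0.05,0.22,0,1],
    [0.03,-0.05,0.22,0,1],
    [0.03,-0.05,0.22,0,1],
    [0.03,-0.05,0.22,0,1],
    [0.03,-0.05,0.22,0,1],
  ],
)

```text
time: 12.78
tool_pos: [0.4164, -0.336, 0.0039]
ee_rot: [3.141, 0.0, 1.176]
wrist_force: [-0.3, 0.3, 0.0]
width: 0.0506
finger_force: 30.0
```

Emit:
servo_tool(
  moves=[
    [0,0,-0.2,0,1],
    [0,0,-0.7,0,1],
    [0,0,-1.5,0,1],
    [0,0,-2.5,0,1],
    [0,0,-3.6,0,1],
    [0,0,-4.8,0,1],
    [0,0,-6,0,1],
    [0,0,-6.8,0,1],
    [0,0,-7,0,1],
    [0,0,-7,0,1],
  ],
)

```text
time: 13.62
tool_pos: [0.4165, -0.3361, 0.1795]
ee_rot: [3.14, 0.001, 1.176]
wrist_force: [0.5, -0.2, -6.1]
width: 0.0509
finger_force: 30.0
```

```bash
python3 go.py .46 .15 .18 82.8;python3 go.py .5803 .2784 .18 82.8
```

```text
[18.62 -5.88 -0.04 -2.57] [ 0.4165 -0.3361  0.1795] 67.4 0.0509 13.6
[25.21 -3.41 -0.04 -2.57] [ 0.4165 -0.3361  0.1795] 67.4 0.0509 13.6
```

Emit:
servo_tool(
  moves=[
    [0.7,-0.2,0,-0.3,1],
    [2,-0.6,0,-0.8,1],
    [3.5,-1.1,0,-1.4,1],
    [5,-1.6,0,-2,1],
    [6.5,-2.05,0,-2.57,1],
    [8,-2.5,0,-2.57,1],
    [9.5,-3,0,-2.57,1],
    [11,-3.5,0,-2.57,1],
    [12.5,-4,0,-2.57,1],
    [14,-4.5,0,-2.57,1],
  ],
)

```text
time: 14.45
tool_pos: [0.4449, 0.0324, 0.1752]
ee_rot: [-3.136, 0.001, 1.445]
wrist_force: [0.9, -0.1, -6.4]
width: 0.0506
finger_force: 30.0
```

```bash
python3 go.py .46 .18 .18 82.8;python3 go.py .5803 .2784 .18 82.8
```

```text
[ 5.93 -0.14 -0.19 -0.  ] [0.4449 0.0324 0.1752] 82.8 0.0506 14.4
[10.44  4.14 -0.22 -0.  ] [0.4449 0.0324 0.1752] 82.8 0.0506 14.4
```

Emit:
servo_tool(
  moves=[
    [1.4,0,0,0,1],
    [2.9,0,0,0,1],
    [4.4,0,0,0,1],
    [6,0,0,0,1],
    [7.5,0.2,0,0,1],
    [8.8,0.6,0,0,1],
    [10,1.6,0,0,1],
    [10.4,2.7,0,0,1],
    [10.4,3.7,0,0,1],
    [10.4,4.1,0,0,1],
  ],
)

```text
time: 15.28
tool_pos: [0.5824, 0.2751, 0.173]
ee_rot: [-3.136, 0.005, 1.445]
wrist_force: [0.0, -0.9, -6.0]
width: 0.0504
finger_force: 30.0
```

Emit:
servo_tool(
  moves=[
    [0,0,1,0,1],
    [0,0,2,0,1],
    [0,0,3,0,1],
    [0,0,4,0,1],
    [0,0,4.8,0,1],
    [0,0,5,0,1],
    [0,0,5,0,1],
    [0,0,5,0,1],
    [0,0,5,0,1],
  ],
)

```text
time: 16.03
tool_pos: [0.5824, 0.2758, 0.0553]
ee_rot: [3.139, -0.001, 1.445]
wrist_force: [0.7, -0.3, -5.4]
width: 0.0505
finger_force: 30.0
```

```bash
python3 go.py .5803 .2784 .0165 82.8
```

```text
[ 0.09 -0.1   1.55 -0.  ] [0.5824 0.2758 0.0553] 82.8 0.0505 16.0
```

Emit:
servo_tool(
  moves=[
    [0.09,-0.1,0.4,0,1],
    [0.09,-0.1,0.8,0,1],
    [0.09,-0.1,1.1,0,1],
    [0.09,-0.1,1.3,0,1],
    [0.09,-0.1,1.42,0,1],
    [0.09,-0.1,1.5,0,1],
    [0.09,-0.1,1.54,0,1],
    [0.09,-0.1,1.54,0,1],
  ],
)

```text
time: 16.7
tool_pos: [0.5793, 0.2781, 0.016]
ee_rot: [3.141, -0.0, 1.445]
wrist_force: [-1.8, -0.8, -1.8]
width: 0.0505
finger_force: 30.0
```

```bash
python3 go.py .5803 .2784 .016 82.8
```

```text
[ 0.02  0.04 -0.   -0.  ] [0.5793 0.2781 0.016 ] 82.8 0.0505 16.7
```

Emit:
servo_tool(
  moves=[
    [0,0,0,0,0.3],
    [0,0,0,0,0.3],
    [0,0,0,0,0.3],
    [0,0,0,0,0.3],
    [0,0,-0.5,0,0.3],
    [0,0,-1.5,0,0.3],
    [0,0,-3,0,0.3],
    [0,0,-4.6,0,0.3],
    [0,0,-6.2,0,0.3],
    [0,0,-7.4,0,0.3],
  ],
)

```text
time: 17.53
tool_pos: [0.5801, 0.2785, 0.206]
ee_rot: [3.136, -0.003, 1.445]
wrist_force: [0.1, 1.2, 0.3]
width: 0.0656
finger_force: 0.0
```

Emit:
servo_tool(
  moves=[
    [0,-1.5,0,0,0.2],
    [0,-3,0,0,0.2],
    [-1.2,-4,0,0,0.2],
    [-2.8,-4.4,0,0,0.2],
    [-4.4,-4.7,0,0,0.2],
    [-6,-4.8,0,0,0.2],
    [-7.6,-4.6,0,0,0.2],
    [-9.2,-4.4,0,0,0.2],
    [-10.8,-4.2,0,0,0.2],
    [-12.4,-4,0,0,0.2],
  ],
)

```text
time: 18.37
tool_pos: [0.4409, -0.0187, 0.202]
ee_rot: [3.138, 0.0, 1.445]
wrist_force: [1.0, -0.2, -0.2]
width: 0.0754
finger_force: 0.0
```

```bash
python3 go.py .48 -.207 .2 172;python3 go.py .543 -.207 .2 172; python3 - <<'E'
from h import *
s=snap("top"); cv2.imwrite("pics/t2.png",cv2.resize(s['image'][140:260,100:240],None,fx=5,fy=5,interpolation=cv2.INTER_CUBIC))
E
```

```text
[ -7.28   2.49   0.09 -14.86] [ 0.4409 -0.0187  0.202 ] 82.8 0.0754 18.4
[ -6.96   4.99   0.1  -14.86] [ 0.4409 -0.0187  0.202 ] 82.8 0.0754 18.4
```

View pics/t2.png

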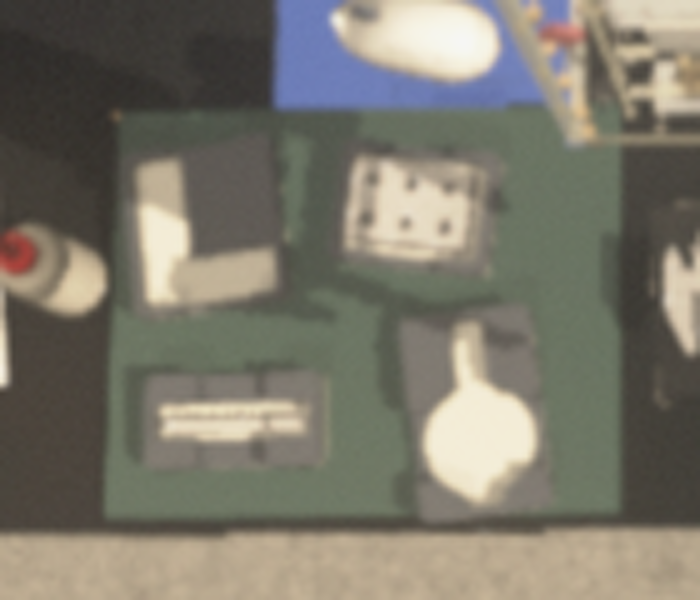

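Finder and block are both seated. The dial is next, with the hand turned to 172°.

Emit:
servo_tool(
  moves=[
    [-1.4,0.3,0,-1.1,0.2],
    [-2.8,0.6,0,-2.2,0.2],
    [-4.2,1,0,-3.3,0.2],
    [-5.6,1.5,0,-4.4,0.2],
    [-7,2,0,-5.5,0.2],
    [-7.28,2.5,0,-6.6,0.2],
    [-7.28,2.5,0,-7.7,0.2],
    [-7.28,2.5,0,-8.8,0.2],
    [-7.28,2.5,0,-9.9,0.2],
    [-7.28,2.5,0,-11,0.2],
  ],
)

```text
time: 19.25
tool_pos: [0.4806, -0.2055, 0.2014]
ee_rot: [3.142, 0.002, 2.602]
wrist_force: [0.7, 0.5, 1.1]
width: 0.0756
finger_force: 0.0
```

Emit:
servo_tool(
  moves=[
    [0,0,0,-1.1,0.2],
    [0,0,0,-2.2,0.2],
    [0,0,0,-3.3,0.2],
    [0,0,0,-3.86,0.2],
    [0,0,0,-3.86,0.2],
    [0,0,0,-3.86,0.2],
    [0,0,0,-3.86,0.2],
  ],
)

```text
time: 19.83
tool_pos: [0.4804, -0.2053, 0.2009]
ee_rot: [-3.141, 0.001, 3.0]
wrist_force: [0.4, -0.1, 0.5]
width: 0.0752
finger_force: 0.0
```

```bash
python3 go.py .543 -.207 .05 172; python3 - <<'E'
from h import *
s=snap("wrist"); cv2.imwrite("pics/w6.png",s['image']); np.save("w6.npy",s,allow_pickle=True)
E
```

```text
[-2.48  0.29  6.04 -0.02] [ 0.4804 -0.2053  0.2009] 171.9 0.0752 19.8
```

View pics/w6.png

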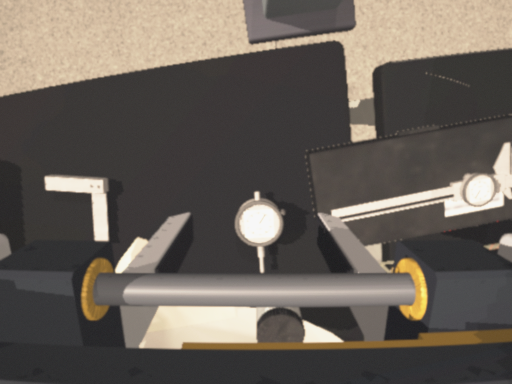

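The dial case is at (258,222), with its lug up at (257,195) and stem down to (262,270), between the fingers and nearly in line with the hand.

```bash
python3 - <<'E'
from h import *
s=np.load("w6.npy",allow_pickle=True).item()
for thr,k in((90,0),(110,0),(90,21),(110,21),(150,21)):
    C,m=blobs(s,thr,(225,185,300,272),k=k)
    for c in C:
        P=toplane(s,c.reshape(-1,2),.022); c0,r0=cv2.minEnclosingCircle(np.float32(P[:,:2]*1000)); print(thr,k,[np.round(v,4) for v in rect(P)],np.round(c0,1),round(r0,1))
a=toplane(s,[(257,195),(261,250),(262,268)],.013); print(a)
E
```

```text
90 0 [array([ 0.5521, -0.2132]), array([60.0207, 97.9882], dtype=float32), np.float32(150.6996)] [ 554.5 -208.8] 53.0
110 0 [array([ 0.552 , -0.2134]), array([58.9406, 96.6947], dtype=float32), np.float32(150.1447)] [ 554.5 -208.8] 52.9
90 21 [array([ 0.5422, -0.2075]), array([60.0458, 61.9824], dtype=float32), np.float32(145.7261)] [ 541.6 -208.4] 32.4
110 21 [array([ 0.5422, -0.2086]), array([57.9878, 60.246 ], dtype=float32), np.float32(36.2102)] [ 541.5 -209. ] 31.4
150 21 [array([ 0.5437, -0.2063]), array([50.8208, 52.9287], dtype=float32), np.float32(36.1418)] [ 543.3 -205.8] 27.4
[[ 0.50918527 -0.20507951  0.013     ]
 [ 0.58222573 -0.21010963  0.013     ]
 [ 0.60766382 -0.21226248  0.013     ]]
```

```bash
python3 go.py .543 -.207 .006 175.5
```

```text
[-2.48  0.29  7.79 -0.6 ] [ 0.4804 -0.2053  0.2007] 171.9 0.0748 19.9
```

Emit:
servo_tool(
  moves=[
    [-1,0.1,0.5,-0.3,0.2],
    [-2,0.2,1.5,-0.6,0.2],
    [-2.5,0.2,3,-0.6,0.2],
    [-2.5,0.2,4.5,-0.6,0.2],
    [-2.5,0.2,6,-0.6,0.2],
    [-2.5,0.2,6,-0.6,0.2],
    [-2.5,0.2,6.8,-0.6,0.2],
    [-2.5,0.2,7.3,-0.6,0.2],
    [-2.5,0.2,7.5,-0.6,0.2],
    [-2.5,0.2,7.5,-0.6,0.2],
  ],
)

```text
time: 20.72
tool_pos: [0.5425, -0.209, 0.0127]
ee_rot: [3.141, -0.001, 3.064]
wrist_force: [-1.3, -0.5, -0.1]
width: 0.075
finger_force: 0.0
```

Emit:
servo_tool(
  moves=[
    [0,0,0,0,0.2],
    [0,0,0,0,0.2],
  ],
)

```text
time: 20.88
tool_pos: [0.5439, -0.2097, 0.0146]
ee_rot: [-3.14, 0.003, 3.064]
wrist_force: [-0.4, -0.2, -0.1]
width: 0.0752
finger_force: 0.0
```

```bash
python3 go.py .543 -.207 .005 175.5
```

```text
[0.05 0.11 0.39 0.01] [ 0.5439 -0.2097  0.0146] 175.5 0.0752 20.9
```

Emit:
servo_tool(
  moves=[
    [0.05,0.08,0.2,0,0.2],
    [0.05,0.08,0.36,0,0.2],
    [0.05,0.08,0.36,0,0.2],
    [0.05,0.08,0.36,0,1],
    [0.05,0.08,0.36,0,1],
    [0.05,0.08,0.36,0,1],
    [0.05,0.08,0.36,0,1],
    [0.05,0.08,0.36,0,1],
    [0.05,0.08,0.36,0,1],
    [0.05,0.08,0.36,0,1],
  ],
)

```text
time: 21.72
tool_pos: [0.5419, -0.2072, 0.0039]
ee_rot: [-3.141, 0.0, 3.064]
wrist_force: [-0.3, -0.6, -0.9]
width: 0.0558
finger_force: 30.0
```

Emit:
servo_tool(
  moves=[
    [0,0,-0.2,0,1],
    [0,0,-0.7,0,1],
    [0,0,-1.5,0,1],
    [0,0,-2.5,0,1],
    [0,0,-3.6,0,1],
    [0,0,-4.8,0,1],
    [0,0,-6,0,1],
    [0,0,-6.8,0,1],
    [0,0,-7,0,1],
    [0,0,-7,0,1],
  ],
)

```text
time: 22.55
tool_pos: [0.5428, -0.2075, 0.1818]
ee_rot: [-3.14, 0.005, 3.064]
wrist_force: [-0.4, 0.9, -1.0]
width: 0.0554
finger_force: 30.0
```

```bash
python3 go.py .44 -.15 .18 180;python3 go.py .43 .2357 .18 184.5
```

```text
[ 4.28  1.97  0.05 -0.74] [ 0.5428 -0.2075  0.1818] 175.6 0.0554 22.6
[ 5.870e+00  1.732e+01  1.000e-02 -1.490e+00] [ 0.5428 -0.2075  0.1818] 175.6 0.0554 22.6
```

Emit:
servo_tool(
  moves=[
    [1.2,0.3,0,-0.2,1],
    [2.6,0.8,0,-0.5,1],
    [4,1.6,0,-0.8,1],
    [5,2.7,0,-1.1,1],
    [5.5,4.1,0,-1.49,1],
    [5.8,5.6,0,-1.49,1],
    [5.87,7.1,0,-1.49,1],
    [5.87,8.6,0,-1.49,1],
    [5.87,10.1,0,-1.49,1],
    [5.87,11.6,0,-1.49,1],
  ],
)

```text
time: 23.38
tool_pos: [0.4163, 0.0951, 0.1766]
ee_rot: [-3.141, -0.003, -3.063]
wrist_force: [0.2, 0.3, -1.4]
width: 0.0555
finger_force: 30.0
```

```bash
python3 go.py .43 .2357 .06 184.5
```

```text
[-1.    5.56  4.66 -0.  ] [0.4163 0.0951 0.1766] -175.5 0.0555 23.4
```

Emit:
servo_tool(
  moves=[
    [-0.3,1.4,0,0,1],
    [-0.6,2.8,0.2,0,1],
    [-0.9,4.2,0.6,0,1],
    [-1,5.2,1.4,0,1],
    [-1,5.56,2.4,0,1],
    [-1,5.56,3.4,0,1],
    [-1,5.56,4.2,0,1],
    [-1,5.56,4.5,0,1],
    [-1,5.56,4.5,0,1],
    [-1,5.56,4.5,0,1],
  ],
)

```text
time: 24.22
tool_pos: [0.4314, 0.2337, 0.0655]
ee_rot: [-3.141, -0.002, -3.064]
wrist_force: [0.9, 0.2, -0.7]
width: 0.0556
finger_force: 30.0
```

```bash
python3 go.py .43 .2357 .017 184.5; python3 - <<'E'
from h import *
s=snap("wrist"); cv2.imwrite("pics/w7.png",s['image']); np.save("w7.npy",s,allow_pickle=True)
E
```

```text
[ 0.05  0.09  1.94 -0.  ] [0.4314 0.2337 0.0655] -175.5 0.0556 24.2
```

View pics/w7.png

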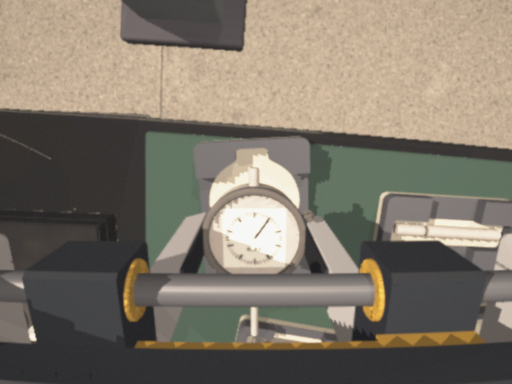

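The dial hangs in line with the hand (lug (254,175), stem (254,310)), and the insert's lug notch is at (252,155). It is aligned, so I'll lower it.

Emit:
servo_tool(
  moves=[
    [0.05,0.08,0.5,0,1],
    [0.05,0.08,1,0,1],
    [0.05,0.08,1.4,0,1],
    [0.05,0.08,1.65,0,1],
    [0.05,0.08,1.8,0,1],
    [0.05,0.08,1.88,0,1],
    [0.05,0.08,1.94,0,1],
    [0.05,0.08,1.94,0,1],
    [0.05,0.08,1.94,0,1],
  ],
)

```text
time: 25.02
tool_pos: [0.4309, 0.236, 0.0182]
ee_rot: [3.141, 0.001, -3.063]
wrist_force: [0.1, 0.5, -1.9]
width: 0.0558
finger_force: 30.0
```

```bash
python3 go.py .43 .2357 .016 184.5
```

```text
[ 0.04 -0.01  0.09 -0.  ] [0.4309 0.236  0.0182] -175.5 0.0558 25.0
```

Emit:
servo_tool(
  moves=[
    [0,0,0.05,0,1],
    [0,0,0.09,0,1],
    [0,0,0.09,0,1],
    [0,0,0.09,0,1],
  ],
)

```text
time: 25.35
tool_pos: [0.4309, 0.236, 0.0158]
ee_rot: [3.141, 0.001, -3.063]
wrist_force: [-0.0, 0.3, 0.2]
width: 0.0553
finger_force: 30.0
```

Emit:
servo_tool(
  moves=[
    [0,0,0,0,0.25],
    [0,0,0,0,0.25],
    [0,0,0,0,0.25],
    [0,0,0,0,0.25],
    [0,0,-0.5,0,0.25],
    [0,0,-1.5,0,0.25],
    [0,0,-3,0,0.25],
    [0,0,-4.6,0,0.25],
    [0,0,-6.2,0,0.25],
    [0,0,-7.4,0,0.25],
  ],
)

```text
time: 26.18
tool_pos: [0.4312, 0.2362, 0.2043]
ee_rot: [3.14, 0.004, -3.063]
wrist_force: [0.9, 0.0, -0.6]
width: 0.0706
finger_force: 0.0
```

Emit:
servo_tool(
  moves=[
    [0.1,-1.5,0,1.1,0.4],
    [0.2,-3,0,2.2,0.4],
    [0.2,-4.6,0,3.3,0.4],
    [0,-6.2,0,4.4,0.4],
    [-0.2,-7.8,0,5.5,0.4],
    [-0.4,-9.4,0,6.6,0.4],
    [-0.4,-11,0,7.7,0.4],
    [-0.4,-12.6,0,8.8,0.4],
    [-0.4,-14.2,0,9.9,0.4],
    [-0.4,-15.8,0,11,0.4],
  ],
)

```text
time: 27.02
tool_pos: [0.4712, -0.1591, 0.2006]
ee_rot: [3.141, 0.0, 2.062]
wrist_force: [-0.7, -0.2, -0.4]
width: 0.0565
finger_force: 0.0
```

```bash
python3 go.py .4619 -.4331 .1 78.2; python3 - <<'E'
from h import *
s=snap("top"); cv2.imwrite("pics/t3.png",cv2.resize(s['image'][180:250,110:240],None,fx=5,fy=5,interpolation=cv2.INTER_CUBIC))
E
```

```text
[-9.49 -5.5   4.02  6.66] [ 0.4712 -0.1591  0.2006] 118.2 0.0565 27.0
```

View pics/t3.png

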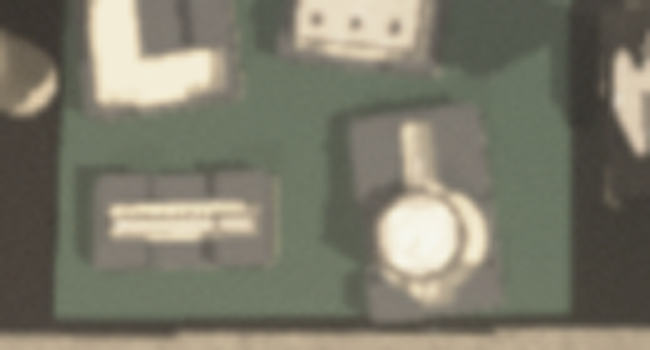

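The dial is down in its disc. Now the try square.

Emit:
servo_tool(
  moves=[
    [-1.4,-0.8,0,1.1,0.4],
    [-2.8,-1.6,0,2.2,0.4],
    [-4.2,-2.4,0,3.3,0.4],
    [-5.6,-3.2,0,4.4,0.4],
    [-7,-4,0,5.5,0.4],
    [-8.4,-4.9,0,6.66,0.4],
    [-9.49,-5.5,1,6.66,0.4],
    [-9.49,-5.5,2.5,6.66,0.4],
    [-9.49,-5.5,4,6.66,0.4],
    [-9.49,-5.5,4.5,6.66,0.4],
  ],
)

```text
time: 27.9
tool_pos: [0.4609, -0.4289, 0.0806]
ee_rot: [-3.132, -0.007, 1.37]
wrist_force: [-0.1, 0.7, -2.2]
width: 0.056
finger_force: 0.0
```

Emit:
servo_tool(
  moves=[
    [0,0,1,0,0.4],
    [0,0,2,0,0.4],
    [0,0,2.5,0,0.4],
    [0,0,2.8,0,0.4],
    [0,0,2.8,0,0.4],
    [0,0,2.8,0,0.4],
  ],
)

```text
time: 28.4
tool_pos: [0.4645, -0.4316, 0.0193]
ee_rot: [3.14, 0.001, 1.371]
wrist_force: [1.6, -1.0, -0.4]
width: 0.0563
finger_force: 0.0
```

```bash
python3 go.py .4619 -.4331 .003 78.2; python3 - <<'E'
from h import *
s=snap("wrist"); cv2.imwrite("pics/w8.png",s['image'])
E
```

```text
[-0.08 -0.09  0.65  0.06] [ 0.4645 -0.4316  0.0193] 78.6 0.0563 28.4
```

View pics/w8.png

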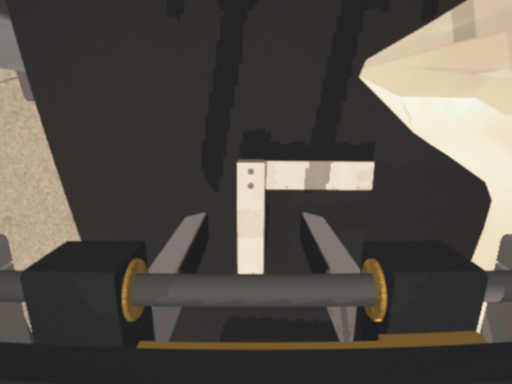

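The stock (column 251) is centred and square between the fingers. Next I'll descend, grip and lift.

Emit:
servo_tool(
  moves=[
    [-0.06,-0.08,0.3,0,0.4],
    [-0.06,-0.08,0.55,0,0.4],
    [-0.06,-0.08,0.63,0,0.4],
    [-0.06,-0.08,0.63,0,1],
    [-0.06,-0.08,0.63,0,1],
    [-0.06,-0.08,0.63,0,1],
    [-0.06,-0.08,0.63,0,1],
    [-0.06,-0.08,0.63,0,1],
    [-0.06,-0.08,0.63,0,1],
    [-0.06,-0.08,0.63,0,1],
  ],
)

```text
time: 29.28
tool_pos: [0.4617, -0.4324, 0.0025]
ee_rot: [3.141, 0.0, 1.371]
wrist_force: [0.0, 0.0, -0.2]
width: 0.0167
finger_force: 30.0
```

Emit:
servo_tool(
  moves=[
    [0,0,0,0,1],
    [0,0,-0.5,0,1],
    [0,0,-1.2,0,1],
    [0,0,-2.2,0,1],
    [0,0,-3.4,0,1],
    [0,0,-4.6,0,1],
    [0,0,-6,0,1],
    [0,0,-7,0,1],
    [0,0,-7.2,0,1],
    [0,0,-7.2,0,1],
  ],
)

```text
time: 30.12
tool_pos: [0.4623, -0.4332, 0.1855]
ee_rot: [3.137, 0.004, 1.371]
wrist_force: [0.7, -0.3, -1.5]
width: 0.0167
finger_force: 30.0
```

```bash
python3 go.py .44 .15 .18 97;python3 go.py .44 -.1 .18 97
```

```text
[22.68 -5.52  0.11 -3.08] [ 0.4623 -0.4332  0.1855] 78.5 0.0167 30.1
[12.88 -3.53  0.16 -3.08] [ 0.4623 -0.4332  0.1855] 78.5 0.0167 30.1
```

Emit:
servo_tool(
  moves=[
    [0.8,-0.3,0,-0.4,1],
    [2.2,-0.7,0,-0.9,1],
    [3.7,-1.1,0,-1.4,1],
    [5.2,-1.5,0,-2,1],
    [6.7,-1.9,0,-2.5,1],
    [8.2,-2.3,0,-3,1],
    [9.7,-2.7,0,-3.08,1],
    [11.2,-3.1,0,-3.08,1],
    [12.7,-3.5,0,-3.08,1],
    [14.2,-3.8,0,-3.08,1],
  ],
)

```text
time: 30.95
tool_pos: [0.4367, -0.0633, 0.1791]
ee_rot: [-3.137, -0.002, 1.693]
wrist_force: [0.7, -0.5, -1.1]
width: 0.0165
finger_force: 30.0
```

```bash
python3 go.py .44 .26 .18 97; python3 go.py .5345 .408 .18 97
```

```text
[12.82  1.7  -0.02 -0.  ] [ 0.4367 -0.0633  0.1791] 97.0 0.0165 30.9
[18.24  6.17 -0.03 -0.  ] [ 0.4367 -0.0633  0.1791] 97.0 0.0165 30.9
```

Emit:
servo_tool(
  moves=[
    [1.5,0.2,0,0,1],
    [3,0.4,0,0,1],
    [4.5,0.6,0,0,1],
    [6,0.8,0,0,1],
    [7.5,1,0,0,1],
    [9,1.2,0,0,1],
    [10.5,1.4,0,0,1],
    [12,1.7,0,0,1],
    [13.4,2.2,0,0,1],
    [14.6,3,0,0,1],
  ],
)

```text
time: 31.78
tool_pos: [0.4661, 0.3079, 0.179]
ee_rot: [-3.136, 0.002, 1.696]
wrist_force: [0.6, -1.0, -1.2]
width: 0.0164
finger_force: 30.0
```

```bash
python3 go.py .5343 .4077 .08 97
```

```text
[3.63 3.22 3.94 0.02] [0.4661 0.3079 0.179 ] 97.1 0.0164 31.8
```

Emit:
servo_tool(
  moves=[
    [1,1,0,0,1],
    [2,2,0,0,1],
    [3,2.8,0.4,0,1],
    [3.6,3.2,1.2,0,1],
    [3.6,3.2,2,0,1],
    [3.6,3.2,3,0,1],
    [3.6,3.2,3.9,0,1],
    [3.6,3.2,3.9,0,1],
    [3.6,3.2,3.9,0,1],
    [3.6,3.2,3.9,0,1],
  ],
)

```text
time: 32.62
tool_pos: [0.5371, 0.4048, 0.0843]
ee_rot: [-3.141, 0.0, 1.693]
wrist_force: [0.1, 0.1, -1.4]
width: 0.0165
finger_force: 30.0
```

```bash
python3 go.py .5343 .4077 .016 97; python3 - <<'E'
from h import *
s=snap("wrist"); cv2.imwrite("pics/w9.png",s['image'])
E
```

```text
[ 0.13 -0.1   2.73  0.  ] [0.5371 0.4048 0.0843] 97.0 0.0165 32.6
```

View pics/w9.png

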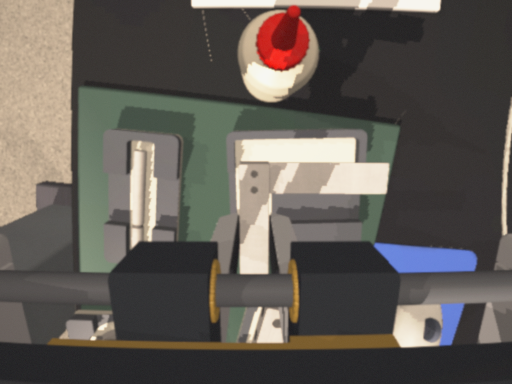

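The square lines up in yaw. Its slot spans columns 236–356 with the far edge at row 138, so it needs about 3 mm further in +y. I'll lower it.

Emit:
servo_tool(
  moves=[
    [0.13,-0.05,0.7,0,1],
    [0.13,-0.05,1.4,0,1],
    [0.13,-0.05,2,0,1],
    [0.13,-0.05,2.3,0,1],
    [0.13,-0.05,2.45,0,1],
    [0.13,-0.05,2.55,0,1],
    [0.13,-0.05,2.62,0,1],
    [0.13,-0.05,2.66,0,1],
    [0.13,-0.05,2.66,0,1],
  ],
)

```text
time: 33.42
tool_pos: [0.5362, 0.4084, 0.0191]
ee_rot: [3.14, -0.001, 1.693]
wrist_force: [-0.3, -0.1, -1.3]
width: 0.0164
finger_force: 30.0
```

```bash
python3 go.py .535 .4077 .0145 97
```

```text
[-0.02 -0.05  0.19  0.  ] [0.5362 0.4084 0.0191] 97.0 0.0164 33.4
```

Emit:
servo_tool(
  moves=[
    [0,0,0.07,0,1],
    [0,0,0.14,0,1],
    [0,0,0.19,0,1],
    [0,0,0.19,0,1],
    [0,0,0.19,0,1],
  ],
)

```text
time: 33.83
tool_pos: [0.536, 0.4083, 0.0144]
ee_rot: [3.141, -0.0, 1.693]
wrist_force: [-0.9, -0.3, 3.4]
width: 0.0171
finger_force: 30.0
```

Emit:
servo_tool(
  moves=[
    [0,0,0,0,0.5],
    [0,0,0,0,0.5],
    [0,0,0,0,0.5],
    [0,0,0,0,0.5],
    [0,0,-0.5,0,0.5],
    [0,0,-1.5,0,0.5],
    [0,0,-3,0,0.5],
    [0,0,-4.6,0,0.5],
    [0,0,-6.2,0,0.5],
    [0,0,-7.4,0,0.5],
  ],
)

```text
time: 34.67
tool_pos: [0.5363, 0.4086, 0.2039]
ee_rot: [3.137, -0.002, 1.693]
wrist_force: [-0.3, 0.3, 0.6]
width: 0.0474
finger_force: 0.0
```

Emit:
servo_tool(
  moves=[
    [-1.4,-0.8,0,0,0.5],
    [-2.8,-1.6,0,0,0.5],
    [-3.6,-2.4,0,0,0.5],
    [-4,-3,0,0,0.5],
    [-4,-3,0,0,0.5],
    [-4,-3,0,0,0.5],
    [-4,-3,0,0,0.5],
    [-4,-3,0,0,0.5],
  ],
)

```text
time: 35.33
tool_pos: [0.4741, 0.3005, 0.1986]
ee_rot: [3.141, -0.0, 1.694]
wrist_force: [0.7, -0.2, -0.8]
width: 0.0471
finger_force: 0.0
```

```bash
python3 - <<'E'
from h import *
o=robot.get_obs(); print(o['tool_pos'],o['ee_rot'],o['time'])
s=snap("wrist"); np.save("w10.npy",s,allow_pickle=True)
a=s['image'][30:290,180:450]; cv2.imwrite("pics/w10.png",cv2.resize(a,None,fx=2.2,fy=2.2,interpolation=cv2.INTER_CUBIC))
E
```

```text
[0.47406615 0.30048611 0.19855231] [ 3.14109994e+00 -2.16657375e-04  1.69372723e+00] 35.3333
```

View pics/w10.png

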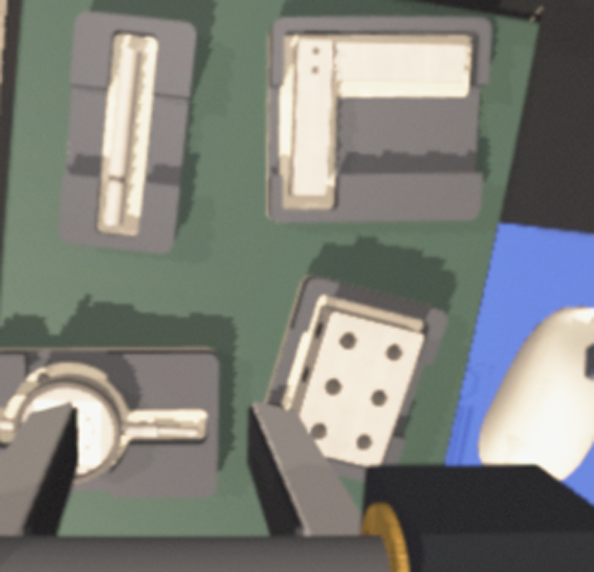

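All four tools lie flat inside their cut-outs: finder (crop 128,130), square (330,120), block (365,385) and dial (75,425). The bottle wasn't touched. I'll hand the job in.

```bash
python3 -c "
from bench import robot
print(robot.close_job())"
```

```text
the job is handed in; nothing more can be done
None
```

The edge finder, setting block, dial gauge and try square each look flat and fully down in their own inserts in the last wrist picture. The bottle and jar were left alone, and I handed the job in at about 35 s; the judge's result was not shown.

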